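# Roll the bottle onto the drip strip

### The job

Clear the free half of the cutting board: with the fingertips, pushing only on its upper side, roll the lying bottle across the board until it comes to rest on the dark strip, its body over the strip's middle and in line with it. Do not grip, lift or slide it along; it must turn as it goes, and stay on the board. Leave everything else where it is.

Things in the scene. Friction and masses are not known exactly. Their poses are not given: they have to be found in the camera images.
- bottle: clear bluish bottle lying on the board; 2 orange bands, dark scale marks. Round body 54 mm diameter, 120 mm long; white cap, 34 mm diameter, to 87 mm from origin at +x. Rigid, about 0.12 kg. Origin on the axis at mid-body, 27 mm above the board top, 45 mm above the worktop. x points to the cap; y, z turn as it rolls (z up at start). Coasts 1-2 cm from 0.1 m/s, then stays put.
- strip: dark blue-green strip on the board, 28 mm wide (its y), 200 mm long (its x), flush: no resistance. Origin at its centre at the height of the board top, 18 mm above the worktop. x runs along it, nearly parallel to the bottle at the start; y runs across it, the rolling direction. The bottle starts 80 to 160 mm from it, on its +y or -y side.
- board: light oak cutting board, fixed to the worktop, 300 mm (its x) by 400 mm (its y, the rolling direction) and 18 mm thick; origin at the centre of its underside, z up. x and y are parallel to the strip's.
- ring_a: bystander: loose orange plastic ring, 44 mm outside, 32 mm inside, 14 mm high, lying flat on the board's far border, clear of the rolling path; origin at the centre of its underside
- ring_b: bystander: loose orange plastic ring, 44 mm outside, 32 mm inside, 14 mm high, lying flat on the board's far border, clear of the rolling path; origin at the centre of its underside
- spoon: bystander: loose stainless spoon, 170 mm long, 52 mm wide at the bowl, 20 mm high, lying across the board's near border, clear of the rolling path; origin at its middle, on the board
- soap: bystander: loose upright amber soap bottle, 56 mm in diameter, about 140 mm high, on the worktop to the right of the board; origin at the centre of its underside
- mug: bystander: loose blue mug, 76 mm in diameter, 85 mm high, on the worktop to the right of the board, farther out than the soap bottle; origin at the centre of its underside
- cup_lid (a joint): bystander: flat lid of the pale grey steriliser cup (fixed, 90 mm in diameter, 111 mm high with its lid) to the left of the board; 0 = shut, grows as it opens, rad

How it is judged:
By the outcome, as a careful person would: the job done as asked, in the order asked, and still so for the second after the job is handed in, with the robot touching nothing.
It also fails if it takes over 51 s, if anything falls off the work surface, if the arm or the gripper's body presses on something with over 40 N, if the wrist force passes 120 N, or if a joint passes its speed limit or range.

### The arm

A 7-joint arm with a two-finger parallel gripper is mounted at the origin on the work surface. World frame = base frame: x ahead of the robot, y to its left, z up, the work surface at z = 0. Lengths are in m, angles in degrees, forces in N, time in s.
With the tool pointing down it reaches from about 0.425 to 0.875 m from the base axis. Payload 4.7 kg.
Tool frame: the origin (TCP) lies between the finger pads; the fingertips stand 14 mm ahead of it and the grasp point (between the pads) lies 5 mm behind it (env.tip_reach is the distance from the TCP to the fingertips, in m); z points along the fingers, y is the direction in which the jaws open and shut (so a half turn about z gives the same grasp; the last joint's range is limited). The gripper opens to 87 mm and grips with 3 to 60 N. Pads are 19 mm wide; open, the fingers measure 117 mm over their backs; the gripper's body (75 mm by 190 mm) begins 51 mm behind the grasp point.
Start: joints at [-70.64, 18.392, -4.016, 83.108, 1.295, 78.541, -3.26], TCP at [0.207, 0.616, 0.205] pointing down, gripper open.
Joint ranges: [-163.93, 163.93], [-17.29, 119.83], [-79.2, 71.16], [3.27, 140.29], [-89.18, 269.18], [5.43, 117.66], [-154.24, 154.24]. Speed limits (degrees/s): [147.25, 147.25, 180, 180, 180, 180, 180].

### API

Orientations are given as [roll, pitch, yaw] about the fixed x, y, z axes, in that order (R = Rz(yaw) Ry(pitch) Rx(roll)).
In Python, from cell import env gives the robot as it stands. The module is installed in compiled form; this text tells all that it offers.
- The arm moves only by the shell command python3 -m pendant 'ROWS' [FORCE]. ROWS is JSON, a list of rows, each an object of numbers: "rx", "ry", "rz": the turn, a rotation vector about the tool's x, y, z in degrees; "tx", "ty", "tz": the shift along the tool's x, y, z in mm; "jaw": the finger opening in mm, from 0 to 87. In form: [{"rx": .., "ry": .., "rz": .., "tx": .., "ty": .., "tz": .., "jaw": ..}, ...]. A call has 1 to 20 rows; each row shifts and turns the commanded pose from where the row before left it, along the tool's axes as they then stand; what a row does not reach is not made up. A row lasts 1/12 s, in which the tool goes at most 41.7 mm and 7.16 degrees, less where a joint would pass 70% of its speed; a pose out of reach is approached as far as the arm can. A call with a gripper value outside its range is refused whole. The fingers move at their own pace and stop on an object; FORCE is the grip in N (left out, the last holds). Time passes only in rows, so rows that do not move let the fingers close. It gives the time, the measured TCP pose, the force and the opening at its end, in the units of the state.
- env.get_obs(): the state, without advancing time (a new reading comes with each control period).
- env.read_camera(name): name is "scene" or "side" or "wrist"; returns a dict with "img" (420x560x3 uint8, red, green, blue), "range_z" (420x560 float32, m along the optical axis (not along the pixel's ray), 0 where there is no reading), "vertical_fov" (degrees; the focal length in pixels is half the picture's height over the tangent of half this angle, whatever the lens; pixels are square), "cx", "cy" (the principal point, pixels), "world_to_cam" (4x4, takes a point from world to camera coordinates). Camera axes: x right, y up, looking along -z (the intrinsics and any distortion apply to the point x, -y, -z); pixel columns grow to the right and rows downward; lengths in m; the calibration is good to about 2 mm. The wrist camera is an equidistant fisheye: a pixel r from the principal point sees the ray r / f radians off the axis. A picture is of the moment at which its call begins.
- env.sign_off(): hands the job in, once; it reports no verdict.
The state is a dict: "time_s": time; "qpos": joint angles; "joint_velocities": joint speeds; "effort": joint torques, N m; "tool_pos": TCP position; "tool_rot": TCP orientation; "force": force on the tool from outside, world axes, zero at the start; "wrist_torque": the same for the moment, N m; "grip_width": finger opening in m.
Only numpy, scipy, OpenCV 4.12 (cv2) and the standard library are available. Lean on these libraries where they do the work, as an engineer would, in place of code of your own. Each camera call takes 0.05 s, during which the arm holds its last target.

## Working session

There is one attempt and no reset: what is moved stays moved. The work goes in short steps, Python scripts to look and compute and a shell command to move; the robot and the scene stay as the last step left them, time stands still between calls to the robot, and variables do not carry over. Pictures are saved under pics/ and viewed, and the job is handed in when it is done.

```bash
mkdir -p pics; python3 - <<'E'
from cell import env
import cv2
o=env.get_obs()
for k,v in o.items(): print(k,v)
print(env.tip_reach)
for n in ["scene","side","wrist"]:
    c=env.read_camera(n); cv2.imwrite(f"pics/{n}0.png",c["img"][:,:,::-1]); print(n,c["vertical_fov"],c["cx"],c["cy"],c["world_to_cam"].round(3).tolist())
E
```

```text
time_s 0.0
qpos [-70.64057017  18.4381319   -4.01501914  83.17338296   1.29497322
  78.54127343  -3.25848029]
joint_velocities [-0.04045388 -0.01625844  0.03121104 -0.04294197  0.03210823 -0.01435354
 -0.04712062]
effort [-1.22933570e-04 -4.91300440e+01 -4.03965265e-01 -3.12520838e+01
 -6.39312551e-02  4.39739751e-02  2.06351515e-04]
tool_pos [0.20667387 0.6156578  0.2035853 ]
tool_rot [-1.79892450e+02  5.85754988e-03  1.61451320e+02]
force [-0.04016926 -0.40722706  0.15036409]
wrist_torque [-0.03445124  0.01499336 -0.00096901]
grip_width 0.08715924443594396
0.014
scene 51.25420562620365 283.69762959134147 213.83558858110632 [[0.632, 0.775, 0.016, -0.37], [-0.571, 0.451, 0.686, 0.272], [0.524, -0.443, 0.727, -1.329], [0.0, 0.0, 0.0, 1.0]]
side 56.23415680464802 276.03080189469455 202.76210685535005 [[0.994, -0.11, 0.016, -0.561], [0.045, 0.533, 0.845, -0.101], [-0.102, -0.839, 0.535, -0.928], [0.0, 0.0, 0.0, 1.0]]
wrist 65.70646984690485 277.17846847976205 212.22210346181828 [[0.319, 0.948, -0.002, -0.65], [-0.904, 0.303, -0.301, 0.036], [-0.285, 0.097, 0.954, -0.392], [0.0, 0.0, 0.0, 1.0]]
```

```bash
ls . pics
```

```text
.:
pics

pics:
scene0.png
side0.png
wrist0.png
```

View pics/scene0.png

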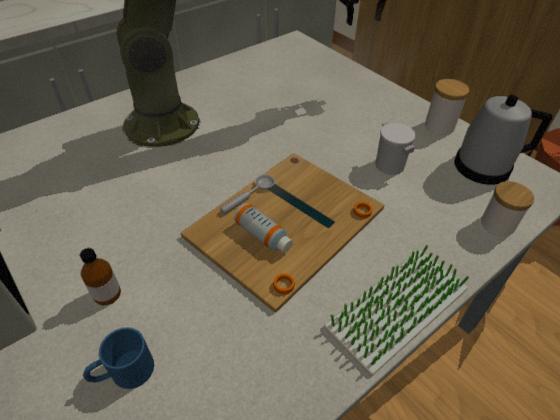

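View pics/side0.png

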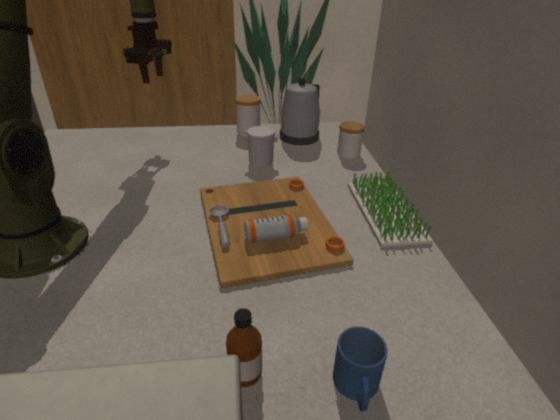

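View pics/wrist0.png

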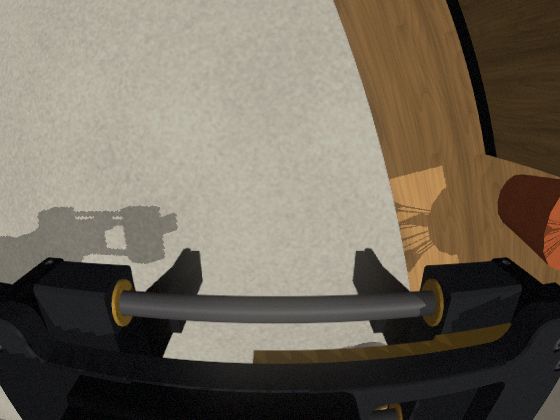

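Scene: the bottle is at about (263,228), right of the strip, which runs (272,185)-(332,225). The board corners are at about (185,233), (296,157), (384,208) and (275,300). Next I'll turn these into positions.

```bash
cat > h.py <<'E'
import numpy as np,cv2
from cell import env
def cloud(n):
    c=env.read_camera(n); im=c["img"]; z=c["range_z"]; f=210/np.tan(np.radians(c["vertical_fov"]/2))
    v,u=np.mgrid[0:420,0:560]
    X=np.stack([(u-c["cx"])/f*z,-(v-c["cy"])/f*z,-z,np.ones_like(z)],-1)
    W=X@np.linalg.inv(c["world_to_cam"]).T
    return c,im,z,W[...,:3]
def ray_at(c,u,v,h):
    f=210/np.tan(np.radians(c["vertical_fov"]/2)); M=np.linalg.inv(c["world_to_cam"])
    d=M[:3,:3]@np.array([(u-c["cx"])/f,-(v-c["cy"])/f,-1]); o=M[:3,3]; return o+d*(h-o[2])/d[2]
def strip(c,im,W):
    hsv=cv2.cvtColor(im,cv2.COLOR_RGB2HSV)
    m=(hsv[...,0]>85)&(hsv[...,0]<110)&(hsv[...,1]>110)&(hsv[...,2]<110)&(abs(W[...,2]-.018)<.012)
    return m
E
python3 - <<'E'
from h import *
for n in ["scene","side"]:
    c,im,z,W=cloud(n)
    m=strip(c,im,W)
    m=cv2.morphologyEx(m.astype(np.uint8),cv2.MORPH_OPEN,np.ones((2,2)))
    k,l,s,_=cv2.connectedComponentsWithStats(m); i=1+np.argmax(s[1:,4]); v,u=np.nonzero(l==i)
    P=np.array([ray_at(c,a,b,.018) for a,b in zip(u,v)])
    r=cv2.minAreaRect((P[:,:2]*1000).astype(np.float32)); print(n,"strip",s[i],r)
    mu=P.mean(0); w,V=np.linalg.eigh(np.cov(P[:,:2].T)); d=V[:,1]; t=(P[:,:2]-mu[:2])@d; print(mu,np.degrees(np.arctan2(d[1],d[0])),t.min(),t.max(), W[v,u,2].mean())
    # raised points near
    Q=W.reshape(-1,3); roi=(abs(Q[:,0]-mu[0])<.22)&(abs(Q[:,1]-mu[1])<.25)&(z.reshape(-1)>0)
    b=roi&(Q[:,2]>.045)&(Q[:,2]<.09); B=Q[b]
    r=cv2.minAreaRect((B[:,:2]*1000).astype(np.float32)); print("raised",b.sum(),r,np.percentile(B[:,2],[5,50,99]))
    print("board z",np.median(Q[roi&(Q[:,2]>.01)&(Q[:,2]<.026)][:,2]))
    for p in ([(185,233),(296,157),(384,208),(275,300)] if n=="scene" else [(200,183),(301,179),(345,264),(223,277)]): print(p,ray_at(c,*p,.018).round(3))
    x0,y0,x1,y1=(170,140,400,310) if n=="scene" else (190,160,360,290)
    cv2.imwrite(f"pics/{n}_z.png",cv2.resize(im[y0:y1,x0:x1,::-1],None,fx=3.4,fy=3.4,interpolation=cv2.INTER_CUBIC))
E
```

```text
scene strip [293 200  41  28 333] ((571.5076293945312, 99.1234359741211), (122.86708068847656, 23.162620544433594), 8.96654224395752)
[0.57463118 0.09940369 0.018     ] -171.3752384947118 -0.05834374857485972 0.06457315381982846 0.02417020359270565
raised 1301 ((560.4566040039062, -40.470703125), (149.05621337890625, 51.67186737060547), 7.772528171539307) [0.04938044 0.06605809 0.0751476 ]
board z 0.01904964247686608
(185, 233) [ 0.439 -0.174  0.018]
(296, 157) [0.387 0.205 0.018]
(384, 208) [0.67  0.249 0.018]
(275, 300) [ 0.709 -0.123  0.018]
side strip [356 391   2   2   4] ((640.7118530273438, -443.7825622558594), (1.961864709854126, 1.5374476909637451), 73.88169860839844)
[ 0.64071092 -0.44378251  0.018     ] -135.02192204626962 -0.001230893610578732 0.0012297276901952062 0.024238807106727517
raised 2611 ((566.9601440429688, -394.99102783203125), (110.51073455810547, 241.4118194580078), 66.462158203125) [0.04816278 0.07114702 0.08918948]
board z 0.018965058333359597
(200, 183) [0.366 0.239 0.018]
(301, 179) [0.667 0.239 0.018]
(345, 264) [ 0.7   -0.151  0.018]
(223, 277) [ 0.434 -0.167  0.018]
```

View pics/scene_z.png

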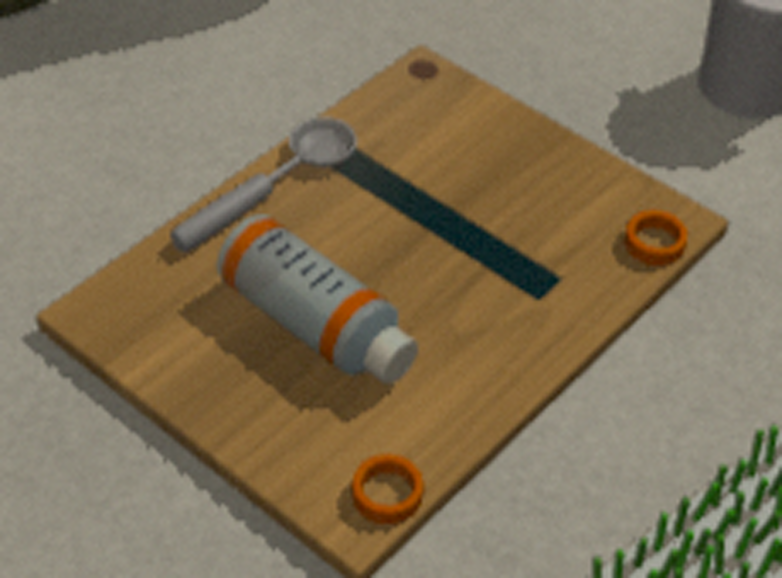

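View pics/side_z.png

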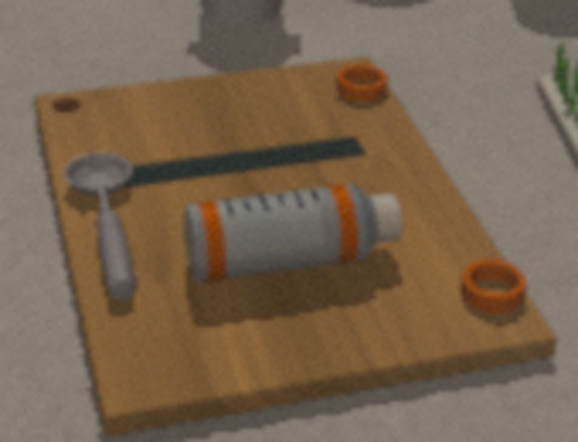

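```bash
cat >> h.py <<'E'
def stripfit(c,im,W):
    b=im.astype(int); 
    m=(b[...,0]<60)&(b[...,2]>=b[...,0]+8)&(abs(W[...,2]-.018)<.02)&(W[...,0]>.38)&(W[...,0]<.72)&(W[...,1]>-.2)&(W[...,1]<.25)
    k,l,s,_=cv2.connectedComponentsWithStats(m.astype(np.uint8),connectivity=8); i=1+np.argmax(s[1:,4]); v,u=np.nonzero(l==i)
    P=np.array([ray_at(c,a,e,.018) for a,e in zip(u,v)])[:,:2]
    w,V=np.linalg.eigh(np.cov(P.T)); d=V[:,1]*np.sign(V[0,1]); q=np.array([-d[1],d[0]])
    mu=P.mean(0); t=(P-mu)@d; s_=(P-mu)@q
    return P,mu,d,q,t,s_
def bottlefit(W,z,lo=.03):
    from scipy.optimize import least_squares
    Q=W[(z>0)]; r=(Q[:,0]>.47)&(Q[:,0]<.75)&(Q[:,1]>-.2)&(Q[:,1]<.25)&(Q[:,2]>lo)&(Q[:,2]<.085)
    B=Q[r]
    # body only: fit line
    def res(p):
        y0,sl,zc=p; ca=np.cos(np.arctan(sl)); dy=(B[:,1]-y0-sl*(B[:,0]-.55))*ca
        return np.hypot(dy,B[:,2]-zc)-.027
    s=least_squares(res,[np.median(B[:,1]),.12,.045],loss="soft_l1",f_scale=.002)
    return B,s
E
python3 - <<'E'
from h import *
for n in ["scene","side"]:
    c,im,z,W=cloud(n)
    P,mu,d,q,t,s=stripfit(c,im,W)
    print(n,len(P),mu,np.degrees(np.arctan2(d[1],d[0])),t.min(),t.max(),np.percentile(s,[1,99]),"far end",mu+d*t.max(), "ctr",mu+d*(t.max()-.1))
    B,f=bottlefit(W,z); a=np.arctan(f.x[1]); e=np.array([np.cos(a),np.sin(a)]); o=np.array([.55,f.x[0]])
    tt=(B[:,:2]-o)@e; print("bottle",len(B),f.x,np.degrees(a),"rms",np.sqrt(np.mean(f.fun**2)),"ends",o+e*np.percentile(tt,.3),o+e*np.percentile(tt,99.7),np.ptp(tt))
    print("origin", o+e*(np.percentile(tt,.3)+.060), o+e*(np.percentile(tt,99.7)-.087))
E
```

```text
scene 437 [0.55696738 0.09755987] 8.901938562370772 -0.08122258094431395 0.072589220122365 [-0.011574    0.01185201] far end [0.62868224 0.10879261] ctr [0.52988677 0.09331823]
bottle 1679 [-0.039193    0.12998629  0.04502675] 7.40613948181468 rms 0.049809826224605856 ends [ 0.48838249 -0.04720244] [ 0.70233773 -0.01939119] 0.21933770003572156
origin [ 0.54788193 -0.03946832] [ 0.61606354 -0.03060565]
side 1 [0.53641399 0.08952505] nan nan nan [nan nan] far end [nan nan] ctr [nan nan]
bottle 1509 [-0.0402314   0.12454118  0.04611329] 7.099131087086636 rms 0.040379310216634434 ends [ 0.48704452 -0.04807195] [ 0.70159168 -0.021352  ] 0.2199529159964274
origin [ 0.54658455 -0.04065677] [ 0.61525863 -0.03210402]h.py:21: RuntimeWarning: Degrees of freedom <= 0 for slice
  w,V=np.linalg.eigh(np.cov(P.T)); d=V[:,1]*np.sign(V[0,1]); q=np.array([-d[1],d[0]])
  c *= np.true_divide(1, fact)
  c *= np.true_divide(1, fact)
```

```bash
cat >> h.py <<'E'
def bev(c,im,h=.018,x0=.36,x1=.74,y0=-.2,y1=.27,k=1500):
    # column = (y1 - y)*k , row=(x1-x)*k
    f=210/np.tan(np.radians(c["vertical_fov"]/2)); r,cc=np.mgrid[0:int((x1-x0)*k),0:int((y1-y0)*k)]
    P=np.stack([x1-r/k,y1-cc/k,np.full(r.shape,h),np.ones(r.shape)],-1)@c["world_to_cam"].T
    u=c["cx"]+f*P[...,0]/-P[...,2]; v=c["cy"]-f*P[...,1]/-P[...,2]
    return cv2.remap(im,u.astype(np.float32),v.astype(np.float32),cv2.INTER_CUBIC)
E
python3 - <<'E'
from h import *
for n in ["scene","side"]:
    c,im,z,W=cloud(n)
    b=bev(c,im); cv2.imwrite(f"pics/{n}_bev.png",b[:,:,::-1])
    # strip: per x, subpixel dark centroid in g along y
    g=b.astype(float).max(2); pts=[];wd=[]
    for x in np.arange(.50,.615,.004):
        r=int((.74-x)*1500); yc=.1+.14*(x-.55); c0=int((.27-yc-.035)*1500); row=g[r-1:r+2,c0:c0+105].mean(0)
        bg=np.median(np.r_[row[:18],row[-18:]]); w=np.clip(bg-row,0,None); w[w<.25*w.max()]=0
        pts.append((x,.27-(c0+(w*np.arange(105)).sum()/w.sum())/1500)); wd.append(w.sum()/w.max()/1500)
    p=np.array(pts); s=np.polyfit(p[:,0]-.55,p[:,1],1); r=p[:,1]-np.polyval(s,p[:,0]-.55); k=abs(r)<.003; s=np.polyfit(p[k,0]-.55,p[k,1],1)
    print(n,"strip angle",np.degrees(np.arctan(s[0])),"y at .55",s[1],"resid",r.std(),k.sum(),np.mean(wd))
    # end profile along strip
    dist=np.arange(.58,.70,.002); print([int(g[int((.74-x)*1500),int((.27-np.polyval(s,x-.55))*1500)]) for x in dist])
    Q=W[(z>0)]; B=Q[(Q[:,0]>.46)&(Q[:,0]<.68)&(abs(Q[:,1]+.04-.13*(Q[:,0]-.55))<.032)&(Q[:,2]>.033)&(Q[:,2]<.085)]
    from scipy.optimize import least_squares
    def res(p,B=B): 
        ca=np.cos(np.arctan(p[1])); return np.hypot((B[:,1]-p[0]-p[1]*(B[:,0]-.55))*ca,B[:,2]-p[2])-.027
    tt=(B[:,0]-.55); B2=B[(B[:,0]>.50)&(B[:,0]<.60)]
    f=least_squares(lambda p:res(p,B2),[-.04,.13,.045],loss="soft_l1",f_scale=.002)
    print(" bottle",f.x,np.degrees(np.arctan(f.x[1])),np.abs(f.fun).mean(),"x range",np.percentile(B[:,0],[.2,99.8]), np.histogram(B[:,0],np.arange(.46,.69,.01))[0])
E
```

```text
scene strip angle 8.99737361349089 y at .55 0.09686824958870827 resid 0.0001855665957195692 29 0.027505932514328865
[35, 35, 34, 35, 36, 37, 39, 43, 40, 36, 38, 36, 38, 35, 34, 37, 39, 35, 36, 33, 34, 39, 40, 38, 45, 83, 133, 139, 141, 141, 139, 136, 139, 143, 138, 138, 139, 136, 135, 134, 130, 134, 139, 137, 132, 132, 140, 142, 139, 138, 143, 138, 110, 74, 82, 129, 152, 151, 154, 152]
 bottle [-0.03913676  0.13357091  0.04595034] 7.6080171802260335 0.0009514153759301961 x range [0.48924902 0.63453342] [  0   0   7  75  94  91  89  88  95  92  99  94  90 104 133 113  75  87
   0   0   0   0]
side strip angle 9.069035023765581 y at .55 0.0974375809731853 resid 0.00027208409712536647 29 0.02750026811577747
[49, 49, 47, 47, 50, 52, 51, 53, 52, 49, 49, 49, 51, 50, 49, 50, 50, 51, 51, 50, 48, 51, 51, 54, 73, 97, 118, 129, 131, 135, 135, 131, 132, 132, 131, 131, 131, 131, 128, 124, 123, 125, 125, 125, 125, 127, 129, 129, 130, 128, 127, 127, 131, 136, 138, 137, 136, 137, 136, 135]
 bottle [-0.0402878   0.13586641  0.04651952] 7.737195231805824 0.0010496233230215632 x range [0.48602085 0.63409898] [  0   0  43  98 104  97  92  99  99  92  92  95  95  93  84  52  59  23
   0   0   0   0]
```

View pics/scene_bev.png

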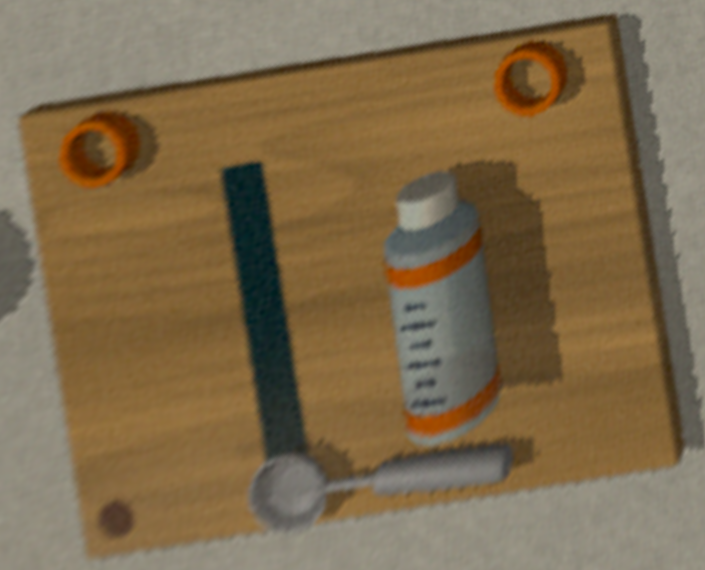

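View pics/side_bev.png

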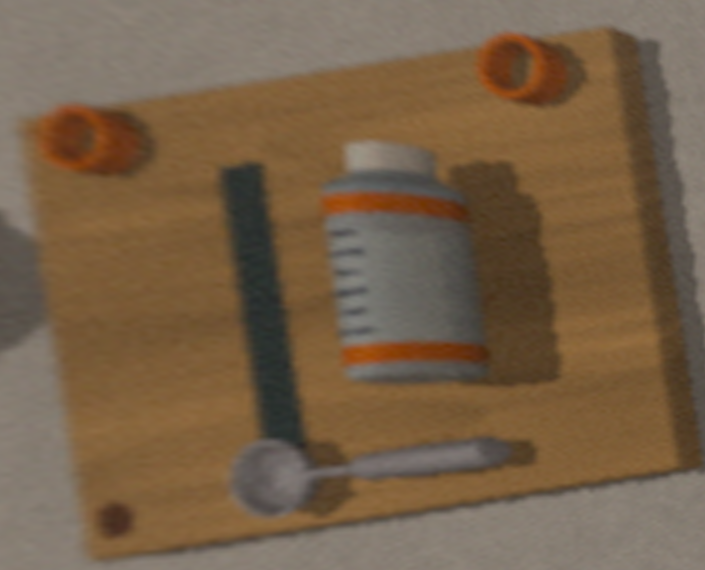

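The bird's-eye views agree between the two cameras:

| Item | Measured |
|---|---|
| Strip centre | about (0.531, 0.094) |
| Strip angle | 9.0° |
| Bottle origin | about (0.5475, -0.040) |
| Bottle angle | 7.7° |
| Roll needed | about 135 mm towards +y |

I'll check for obstacles on the way, then approach above the bottle with the jaws along its axis. After that I'll roll it in short top strokes, with the tip travelling twice as far as the bottle.

```bash
python3 - <<'E'
from h import *
for n in ["scene","side"]:
    c,im,z,W=cloud(n); Q=W[z>0]
    a=np.array([.207,.616]); b=np.array([.549,-.053]); t=np.clip((Q[:,:2]-a)@(b-a)/((b-a)@(b-a)),0,1)
    d=np.linalg.norm(Q[:,:2]-a-t[:,None]*(b-a),axis=1); s=(d<.16)&(Q[:,2]>.095); 
    print(n,s.sum(), [(x.round(2).tolist()) for x in Q[s][::max(1,s.sum()//12)]])
E
python3 -m pendant '[{"rz":7.1,"jaw":55},{"rz":7.1},{"rz":7.1},{"rz":7.1},{"rz":7.1},{"rz":7.1},{"rz":7.1},{"rz":7.1},{"rz":7}]' 15
```

```text
scene 333 [[0.18, 0.53, 0.3], [0.19, 0.53, 0.3], [0.2, 0.53, 0.3], [0.21, 0.53, 0.3], [0.23, 0.66, 0.27], [0.23, 0.66, 0.27], [0.22, 0.66, 0.26], [0.22, 0.66, 0.25], [0.23, 0.65, 0.25], [0.23, 0.66, 0.24], [0.18, 0.57, 0.24], [0.2, 0.56, 0.24], [0.2, 0.56, 0.23]]
side 2138 [[0.17, 0.6, 0.46], [0.2, 0.58, 0.45], [0.22, 0.58, 0.43], [0.21, 0.59, 0.4], [0.24, 0.59, 0.39], [0.19, 0.56, 0.37], [0.27, 0.69, 0.33], [0.24, 0.62, 0.33], [0.22, 0.53, 0.33], [0.19, 0.52, 0.32], [0.18, 0.53, 0.31], [0.22, 0.65, 0.26], [0.2, 0.56, 0.23]]invalid input at $[0]: expected keys rx, ry, rz, tx, ty, tz, jaw
```

```bash
python3 -m pendant '[{"rx":0,"ry":0,"rz":7.1,"tx":0,"ty":0,"tz":0,"jaw":55},{"rx":0,"ry":0,"rz":7.1,"tx":0,"ty":0,"tz":0,"jaw":55},{"rx":0,"ry":0,"rz":7.1,"tx":0,"ty":0,"tz":0,"jaw":55},{"rx":0,"ry":0,"rz":7.1,"tx":0,"ty":0,"tz":0,"jaw":55},{"rx":0,"ry":0,"rz":7.1,"tx":0,"ty":0,"tz":0,"jaw":55},{"rx":0,"ry":0,"rz":7.1,"tx":0,"ty":0,"tz":0,"jaw":55},{"rx":0,"ry":0,"rz":7.1,"tx":0,"ty":0,"tz":0,"jaw":55},{"rx":0,"ry":0,"rz":7.1,"tx":0,"ty":0,"tz":0,"jaw":55},{"rx":0,"ry":0,"rz":7,"tx":0,"ty":0,"tz":0,"jaw":55}]' 15
```

```text
time_s: 1.3
tool_pos: [0.2068, 0.6163, 0.2048]
tool_rot: [180.0, -0.0, 97.3]
force: [-0.3, 0.6, -0.1]
grip_width: 0.0554
```

```bash
python3 -m pendant '[{"rx":0,"ry":0,"rz":0,"tx":-35.4,"ty":12.5,"tz":0,"jaw":55},{"rx":0,"ry":0,"rz":0,"tx":-35.4,"ty":12.5,"tz":0,"jaw":55},{"rx":0,"ry":0,"rz":0,"tx":-35.4,"ty":12.5,"tz":0,"jaw":55},{"rx":0,"ry":0,"rz":0,"tx":-35.4,"ty":12.5,"tz":0,"jaw":55},{"rx":0,"ry":0,"rz":0,"tx":-35.4,"ty":12.5,"tz":0,"jaw":55},{"rx":0,"ry":0,"rz":0,"tx":-35.4,"ty":12.5,"tz":0,"jaw":55},{"rx":0,"ry":0,"rz":0,"tx":-35.4,"ty":12.5,"tz":0,"jaw":55},{"rx":0,"ry":0,"rz":0,"tx":-35.4,"ty":12.5,"tz":0,"jaw":55},{"rx":0,"ry":0,"rz":0,"tx":-35.4,"ty":12.5,"tz":0,"jaw":55},{"rx":0,"ry":0,"rz":0,"tx":-35.4,"ty":12.5,"tz":0,"jaw":55},{"rx":0,"ry":0,"rz":0,"tx":-35.4,"ty":12.5,"tz":0,"jaw":55},{"rx":0,"ry":0,"rz":0,"tx":-35.4,"ty":12.5,"tz":0,"jaw":55},{"rx":0,"ry":0,"rz":0,"tx":-35.4,"ty":12.5,"tz":0,"jaw":55},{"rx":0,"ry":0,"rz":0,"tx":-35.4,"ty":12.5,"tz":0,"jaw":55},{"rx":0,"ry":0,"rz":0,"tx":-35.4,"ty":12.5,"tz":0,"jaw":55},{"rx":0,"ry":0,"rz":0,"tx":-35.4,"ty":12.5,"tz":0,"jaw":55},{"rx":0,"ry":0,"rz":0,"tx":-35.4,"ty":12.5,"tz":0,"jaw":55},{"rx":0,"ry":0,"rz":0,"tx":-35.4,"ty":12.5,"tz":10,"jaw":55},{"rx":0,"ry":0,"rz":0,"tx":-35.4,"ty":12.5,"tz":20,"jaw":55},{"rx":0,"ry":0,"rz":0,"tx":-35.4,"ty":12.5,"tz":20,"jaw":55}]'; python3 - <<'E'
from h import *
for i in range(4): env.read_camera("side")
o=env.get_obs(); p=o["tool_pos"]; print(p,o["tool_rot"],o["force"],o["grip_width"],o["time_s"])
yaw=np.radians(o["tool_rot"][2]); T=np.array([.5493,-.0534]); d=T-p[:2]; ex=np.array([np.cos(yaw),np.sin(yaw)]); ey=np.array([np.sin(yaw),-np.cos(yaw)])
print("tx,ty mm",d@ex*1000,d@ey*1000)
c=env.read_camera("side"); cv2.imwrite("pics/side1.png",cv2.resize(c["img"][100:300,150:400,::-1],None,fx=3,fy=3)); 
c=env.read_camera("wrist"); cv2.imwrite("pics/wrist1.png",c["img"][:,:,::-1])
E
```

```text
time_s: 2.97
tool_pos: [0.5497, -0.0524, 0.1561]
tool_rot: [179.8, -0.0, 97.7]
force: [0.7, 1.4, 0.2]
grip_width: 0.0549
[ 0.54766437 -0.05187931  0.15476057] [-1.79888446e+02  3.17374828e-02  9.74917758e+01] [0.66473225 0.34563492 0.20408696] 0.055220231370237655 3.1667
tx,ty mm -1.720972602156369 1.4233967086093287
```

View pics/side1.png

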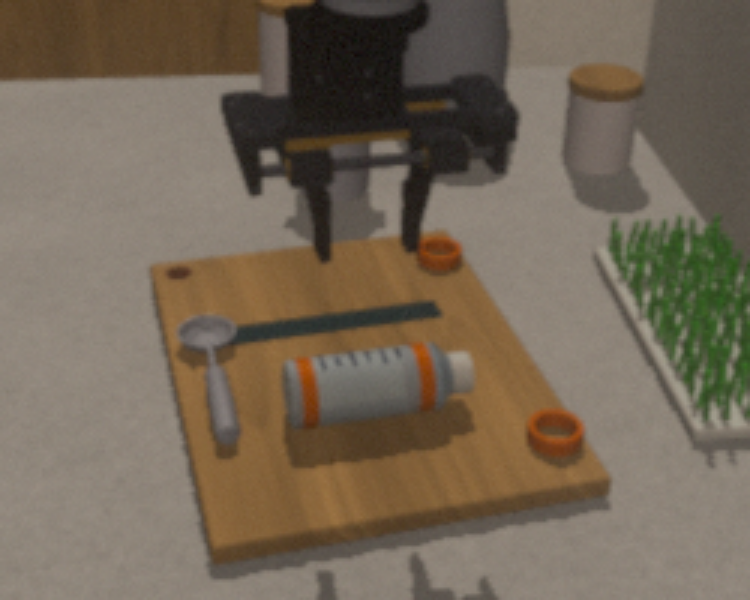

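View pics/wrist1.png

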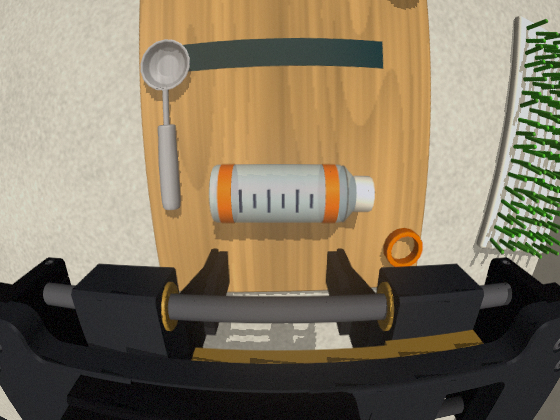

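The wrist view shows the bottle body at (210-350, 193) with its scale marks on top and the strip ahead at row 53. The gripper is aligned above it. Descending now.

```bash
python3 -m pendant '[{"rx":0,"ry":0,"rz":0,"tx":-1,"ty":1.4,"tz":20,"jaw":55},{"rx":0,"ry":0,"rz":0,"tx":-0.7,"ty":0,"tz":20,"jaw":55},{"rx":0,"ry":0,"rz":0,"tx":0,"ty":0,"tz":16,"jaw":55},{"rx":0,"ry":0,"rz":0,"tx":0,"ty":0,"tz":6,"jaw":55},{"rx":0,"ry":0,"rz":0,"tx":0,"ty":0,"tz":0,"jaw":55},{"rx":0,"ry":0,"rz":0,"tx":0,"ty":0,"tz":0,"jaw":55}]'
python3 -m pendant '[{"rx":0,"ry":0,"rz":0,"tx":0,"ty":0,"tz":4,"jaw":55},{"rx":0,"ry":0,"rz":0,"tx":0,"ty":0,"tz":0,"jaw":55}]'
python3 -m pendant '[{"rx":0,"ry":0,"rz":0,"tx":0,"ty":0,"tz":2,"jaw":55},{"rx":0,"ry":0,"rz":0,"tx":0,"ty":0,"tz":0,"jaw":55}]'
```

```text
time_s: 3.77
tool_pos: [0.5503, -0.0512, 0.0945]
tool_rot: [179.9, -0.0, 97.7]
force: [0.0, -0.3, -0.4]
grip_width: 0.0551
time_s: 3.93
tool_pos: [0.5503, -0.0519, 0.0902]
tool_rot: [179.9, -0.0, 97.7]
force: [-0.1, -0.6, 1.1]
grip_width: 0.055
time_s: 4.1
tool_pos: [0.5499, -0.0522, 0.0877]
tool_rot: [180.0, -0.0, 97.7]
force: [-0.1, -0.1, 1.3]
grip_width: 0.055
```

```bash
python3 -m pendant '[{"rx":0,"ry":0,"rz":0,"tx":0,"ty":0,"tz":1.5,"jaw":55},{"rx":0,"ry":0,"rz":0,"tx":0,"ty":0,"tz":0,"jaw":55}]'
python3 -m pendant '[{"rx":0,"ry":0,"rz":0,"tx":0,"ty":0,"tz":1,"jaw":55},{"rx":0,"ry":0,"rz":0,"tx":0,"ty":0,"tz":0,"jaw":55}]'
```

```text
time_s: 4.27
tool_pos: [0.5497, -0.0524, 0.0859]
tool_rot: [-180.0, -0.0, 97.6]
force: [-0.2, 0.4, -0.5]
grip_width: 0.0554
time_s: 4.43
tool_pos: [0.5497, -0.0523, 0.0848]
tool_rot: [-180.0, -0.0, 97.6]
force: [0.2, -0.8, -0.9]
grip_width: 0.055
```

```bash
python3 -m pendant '[{"rx":0,"ry":0,"rz":0,"tx":0,"ty":0,"tz":1,"jaw":55},{"rx":0,"ry":0,"rz":0,"tx":0,"ty":0,"tz":0,"jaw":55}]'
python3 -m pendant '[{"rx":0,"ry":0,"rz":0,"tx":4,"ty":0,"tz":0,"jaw":55},{"rx":0,"ry":0,"rz":0,"tx":4,"ty":0,"tz":0,"jaw":55}]'
```

```text
time_s: 4.6
tool_pos: [0.5497, -0.0523, 0.0838]
tool_rot: [-180.0, -0.0, 97.6]
force: [0.3, -0.0, -0.4]
grip_width: 0.0552
time_s: 4.77
tool_pos: [0.5487, -0.0443, 0.084]
tool_rot: [180.0, -0.0, 97.6]
force: [0.0, 0.3, -0.6]
grip_width: 0.0551
```

```bash
cat > look.py <<'E'
from h import *; import sys
from scipy.optimize import least_squares
def meas(n,y0,tag,r0=.495,r1=.60):
    c,im,z,W=cloud(n); Q=W[z>0]
    B=Q[(Q[:,0]>.44)&(Q[:,0]<.68)&(abs(Q[:,1]-y0-.14*(Q[:,0]-.55))<.035)&(Q[:,2]>.033)&(Q[:,2]<.0745)]
    m=(B[:,0]>r0)&(B[:,0]<r1); B2=B[m]
    f=least_squares(lambda p:np.hypot((B2[:,1]-p[0]-p[1]*(B2[:,0]-.55))*np.cos(np.arctan(p[1])),B2[:,2]-.0455)-.027,[y0,.14],loss="soft_l1",f_scale=.0015)
    ang=np.arctan(f.x[1]); e=np.array([np.cos(ang),np.sin(ang)]); A=np.array([.55,f.x[0]]); t=(B[:,:2]-A)@e
    o=A+e*(np.percentile(t,99.7)-.087); o2=A+e*(np.percentile(t,.3)+.06)
    S=np.array([.5312,.0941]); a=np.radians(9.03); X=np.array([np.cos(a),np.sin(a)]); Y=np.array([-X[1],X[0]])
    om=(o+o2)/2
    print(n,len(B2),"y@.55 %.4f ang %.2f"%(f.x[0],np.degrees(ang)),"o",o.round(4),o2.round(4),"strip dx %.1f dy %.1f dyaw %.2f"%((om-S)@X*1e3,(om-S)@Y*1e3,np.degrees(ang)-9.03),"err",np.abs(f.fun).mean().round(4))
    x0,y0_,x1,y1=(170,140,400,310) if n=="scene" else (180,130,370,290)
    cv2.imwrite(f"pics/{n}_{tag}.png",cv2.resize(im[y0_:y1,x0:x1,::-1],None,fx=3,fy=3,interpolation=cv2.INTER_CUBIC))
for n in ["scene","side"]: meas(n,float(sys.argv[1]),sys.argv[2])
o=env.get_obs(); print(o["tool_pos"],o["force"],o["time_s"])
E
python3 look.py -0.036 a
```

```text
scene 944 y@.55 -0.0393 ang 7.64 o [ 0.5476 -0.0397] [ 0.4995 -0.0461] strip dx -29.1 dy -134.1 dyaw -1.39 err 0.001
side 970 y@.55 -0.0407 ang 7.68 o [ 0.546  -0.0412] [ 0.4997 -0.0475] strip dx -30.0 dy -135.4 dyaw -1.35 err 0.0012
[ 0.54867758 -0.04309729  0.08391827] [ 0.94022743  0.30458554 -0.21452693] 4.8667
```

View pics/side_a.png

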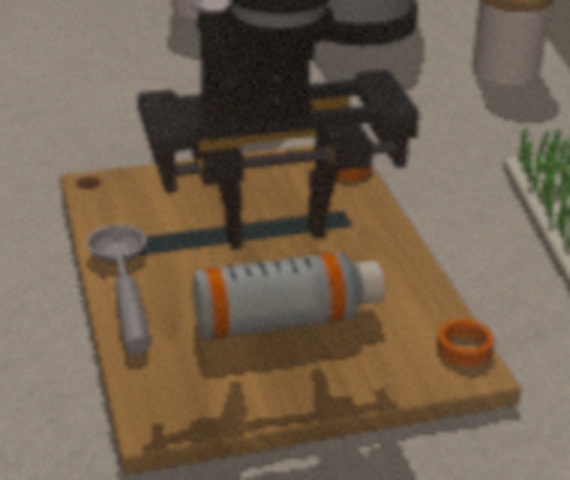

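```bash
python3 - <<'E'
from h import *
for n in ["side","scene"]:
    c=env.read_camera(n); f=210/np.tan(np.radians(c["vertical_fov"]/2))
    def pr(P):
        q=c["world_to_cam"]@np.r_[P,1]; return (c["cx"]+f*q[0]/-q[2]).round(1),(c["cy"]-f*q[1]/-q[2]).round(1)
    for P in [(.5185,-.0473,.070),(.578,-.0393,.070),(.5185,-.0473,.084),(.547,-.04,.045)]: print(n,P,pr(np.array(P)))
    W=cloud(n)[3]; 
    for (u,v) in ([(258,210),(286,207)] if n=="side" else []): print(u,v,W[v-3:v+1,u].round(3).tolist())
E
```

```text
side (0.5185, -0.0473, 0.07) (np.float64(259.0), np.float64(221.8))
side (0.578, -0.0393, 0.07) (np.float64(284.2), np.float64(218.6))
side (0.5185, -0.0473, 0.084) (np.float64(258.9), np.float64(216.8))
side (0.547, -0.04, 0.045) (np.float64(270.9), np.float64(228.1))
258 210 [[0.516, -0.058, 0.117], [0.516, -0.061, 0.117], [0.516, -0.062, 0.115], [0.516, -0.061, 0.112]]
286 207 [[0.579, -0.05, 0.117], [0.58, -0.05, 0.114], [0.58, -0.049, 0.111], [0.58, -0.05, 0.109]]
scene (0.5185, -0.0473, 0.07) (np.float64(248.9), np.float64(212.5))
scene (0.578, -0.0393, 0.07) (np.float64(267.9), np.float64(226.3))
scene (0.5185, -0.0473, 0.084) (np.float64(248.6), np.float64(208.1))
scene (0.547, -0.04, 0.045) (np.float64(259.3), np.float64(225.8))
```

View pics/scene_a.png

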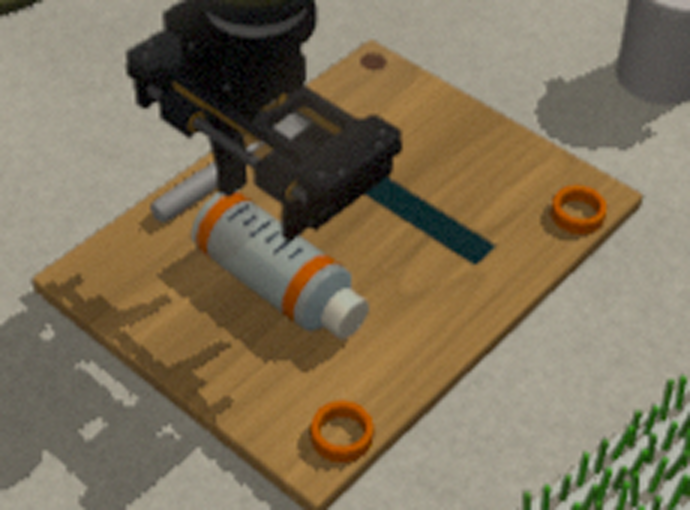

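```bash
python3 - <<'E'
from h import *
for n in ["side","scene"]:
    c,im,z,W=cloud(n)
    dark=(im.max(2)<60)&(W[...,2]>.03)&(W[...,2]<.2)&(abs(W[...,0]-.55)<.12)&(abs(W[...,1]+.05)<.1)
    for lo,hi in [(.49,.55),(.55,.62)]:
        s=dark&(W[...,0]>lo)&(W[...,0]<hi); P=W[s]; o=np.argsort(P[:,2])[:400]; P=P[o]
        print(n,lo,[p.round(3).tolist() for p in P[[0,3,6,12,20,40,80]]])
    v,u=np.nonzero(dark); 
for n in ["side"]:
    c,im,z,W=cloud(n)
    for v in range(196,232,2): print(v,[(int(im[v,u].max()),*W[v,u].round(3).tolist()) for u in (258,)], [(int(im[v,u].max()),*W[v,u].round(3).tolist()) for u in (286,)])
print(env.get_obs()["time_s"])
E
```

```text
side 0.49 [[0.518, -0.059, 0.105], [0.514, -0.058, 0.107], [0.512, -0.05, 0.11], [0.52, -0.057, 0.112], [0.514, -0.06, 0.116], [0.516, -0.062, 0.128], [0.512, -0.062, 0.151]]
side 0.55 [[0.576, -0.043, 0.105], [0.582, -0.051, 0.107], [0.577, -0.052, 0.108], [0.576, -0.042, 0.112], [0.575, -0.035, 0.116], [0.584, -0.052, 0.123], [0.577, -0.05, 0.141]]
scene 0.49 [[0.517, -0.042, 0.102], [0.522, -0.055, 0.105], [0.516, -0.059, 0.105], [0.521, -0.052, 0.108], [0.52, -0.043, 0.111], [0.521, -0.052, 0.117], [0.518, -0.059, 0.131]]
scene 0.55 [[0.561, -0.034, 0.073], [0.583, -0.034, 0.104], [0.583, -0.05, 0.106], [0.585, -0.041, 0.107], [0.583, -0.035, 0.111], [0.585, -0.041, 0.119], [0.589, -0.046, 0.138]]
196 [(37, 0.516, -0.06, 0.147)] [(38, 0.579, -0.049, 0.137)]
198 [(38, 0.516, -0.06, 0.142)] [(39, 0.579, -0.051, 0.133)]
200 [(36, 0.516, -0.06, 0.137)] [(34, 0.579, -0.052, 0.129)]
202 [(38, 0.516, -0.06, 0.132)] [(40, 0.579, -0.052, 0.123)]
204 [(35, 0.516, -0.06, 0.127)] [(36, 0.579, -0.054, 0.119)]
206 [(36, 0.516, -0.059, 0.121)] [(37, 0.579, -0.053, 0.113)]
208 [(31, 0.516, -0.062, 0.117)] [(42, 0.58, -0.051, 0.107)]
210 [(41, 0.516, -0.062, 0.113)] [(118, 0.599, 0.072, 0.02)]
212 [(41, 0.515, -0.063, 0.108)] [(133, 0.597, 0.06, 0.021)]
214 [(117, 0.524, 0.059, 0.02)] [(131, 0.596, 0.051, 0.021)]
216 [(129, 0.523, 0.051, 0.019)] [(125, 0.583, -0.031, 0.072)]
218 [(129, 0.517, -0.031, 0.07)] [(123, 0.582, -0.044, 0.075)]
220 [(124, 0.516, -0.045, 0.074)] [(116, 0.581, -0.049, 0.072)]
222 [(99, 0.516, -0.055, 0.075)] [(110, 0.58, -0.053, 0.07)]
224 [(122, 0.516, -0.057, 0.071)] [(104, 0.581, -0.053, 0.064)]
226 [(123, 0.515, -0.06, 0.067)] [(102, 0.58, -0.06, 0.063)]
228 [(117, 0.515, -0.063, 0.064)] [(98, 0.58, -0.062, 0.059)]
230 [(114, 0.515, -0.066, 0.061)] [(93, 0.579, -0.064, 0.055)]
5.2167
```

The tips are actually at z ≈ 0.104 by both cameras. The state plus tip_reach would put them at 0.070. The zero contact force and the unmoved bottle back up the cameras, so I'll go by camera and force and keep descending carefully.

```bash
python3 -m pendant '[{"rx":0,"ry":0,"rz":0,"tx":-5,"ty":0,"tz":0,"jaw":55},{"rx":0,"ry":0,"rz":0,"tx":-4.5,"ty":0,"tz":5,"jaw":55},{"rx":0,"ry":0,"rz":0,"tx":0,"ty":0,"tz":5,"jaw":55},{"rx":0,"ry":0,"rz":0,"tx":0,"ty":0,"tz":5,"jaw":55},{"rx":0,"ry":0,"rz":0,"tx":0,"ty":0,"tz":5,"jaw":55},{"rx":0,"ry":0,"rz":0,"tx":0,"ty":0,"tz":0,"jaw":55}]'
python3 -m pendant '[{"rx":0,"ry":0,"rz":0,"tx":0,"ty":0,"tz":3,"jaw":55},{"rx":0,"ry":0,"rz":0,"tx":0,"ty":0,"tz":2,"jaw":55},{"rx":0,"ry":0,"rz":0,"tx":0,"ty":0,"tz":0,"jaw":55}]'
python3 - <<'E'
from h import *
for n in ["side","scene"]:
    c,im,z,W=cloud(n)
    dark=(im.max(2)<60)&(W[...,2]>.03)&(W[...,2]<.2)&(abs(W[...,0]-.55)<.12)&(abs(W[...,1]+.05)<.1)
    for lo,hi in [(.50,.535),(.565,.60)]:
        s=dark&(W[...,0]>lo)&(W[...,0]<hi); P=W[s]; o=np.argsort(P[:,2])[:400]; P=P[o]
        print(n,lo,[p.round(3).tolist() for p in P[[0,3,6,12,20,40,80]]])
o=env.get_obs();print(o["tool_pos"],o["force"],o["time_s"])
E
```

```text
time_s: 5.72
tool_pos: [0.5489, -0.0536, 0.0625]
tool_rot: [-179.9, -0.0, 97.7]
force: [-0.3, 0.2, 0.5]
grip_width: 0.0552
time_s: 5.97
tool_pos: [0.5497, -0.0537, 0.0585]
tool_rot: [-180.0, -0.0, 97.7]
force: [-0.5, 0.1, 0.3]
grip_width: 0.055
side 0.5 [[0.517, -0.069, 0.079], [0.519, -0.067, 0.083], [0.517, -0.07, 0.086], [0.515, -0.07, 0.088], [0.515, -0.07, 0.093], [0.52, -0.068, 0.108], [0.511, -0.072, 0.127]]
side 0.565 [[0.577, -0.041, 0.073], [0.576, -0.047, 0.08], [0.581, -0.061, 0.08], [0.579, -0.061, 0.084], [0.577, -0.056, 0.088], [0.583, -0.064, 0.099], [0.587, -0.058, 0.116]]
scene 0.5 [[0.526, -0.044, 0.072], [0.521, -0.056, 0.079], [0.523, -0.06, 0.08], [0.52, -0.067, 0.083], [0.519, -0.068, 0.086], [0.518, -0.067, 0.094], [0.52, -0.057, 0.107]]
scene 0.565 [[0.58, -0.046, 0.071], [0.586, -0.059, 0.079], [0.585, -0.058, 0.081], [0.585, -0.044, 0.084], [0.583, -0.059, 0.086], [0.586, -0.061, 0.096], [0.591, -0.086, 0.154]]
[ 0.55002047 -0.05372629  0.05900537] [-0.28840704  0.57612387 -0.08288914] 6.0667
```

```bash
for i in 1; do python3 -m pendant '[{"rx":0,"ry":0,"rz":0,"tx":0,"ty":0,"tz":2,"jaw":55},{"rx":0,"ry":0,"rz":0,"tx":0,"ty":0,"tz":2,"jaw":55},{"rx":0,"ry":0,"rz":0,"tx":0,"ty":0,"tz":0,"jaw":55}]'; done
python3 -m pendant '[{"rx":0,"ry":0,"rz":0,"tx":0,"ty":0,"tz":1,"jaw":55},{"rx":0,"ry":0,"rz":0,"tx":0,"ty":0,"tz":0,"jaw":55}]'
python3 -m pendant '[{"rx":0,"ry":0,"rz":0,"tx":0,"ty":0,"tz":1,"jaw":55},{"rx":0,"ry":0,"rz":0,"tx":0,"ty":0,"tz":0,"jaw":55}]'
```

```text
time_s: 6.32
tool_pos: [0.5498, -0.0537, 0.0547]
tool_rot: [-180.0, -0.0, 97.7]
force: [-0.6, -0.3, 0.4]
grip_width: 0.055
time_s: 6.48
tool_pos: [0.55, -0.0539, 0.0541]
tool_rot: [180.0, 0.0, 97.6]
force: [0.1, -0.8, 0.3]
grip_width: 0.0549
time_s: 6.65
tool_pos: [0.5502, -0.0544, 0.0538]
tool_rot: [180.0, 0.0, 97.6]
force: [-2.7, -1.1, 5.6]
grip_width: 0.0552
```

Contact, at 5.6 N upward. First stroke now.

```bash
python3 -m pendant '[{"rx":0,"ry":0,"rz":0,"tx":3,"ty":0,"tz":0,"jaw":55},{"rx":0,"ry":0,"rz":0,"tx":5,"ty":0,"tz":0,"jaw":55},{"rx":0,"ry":0,"rz":0,"tx":5,"ty":0,"tz":0,"jaw":55},{"rx":0,"ry":0,"rz":0,"tx":5,"ty":0,"tz":0,"jaw":55},{"rx":0,"ry":0,"rz":0,"tx":4,"ty":0,"tz":0,"jaw":55},{"rx":0,"ry":0,"rz":0,"tx":2,"ty":0,"tz":0,"jaw":55},{"rx":0,"ry":0,"rz":0,"tx":0,"ty":0,"tz":0,"jaw":55}]'
python3 look.py -0.028 b
```

```text
time_s: 7.23
tool_pos: [0.5468, -0.0297, 0.0543]
tool_rot: [-180.0, -0.1, 97.7]
force: [-4.0, -0.9, 10.8]
grip_width: 0.0555
scene 805 y@.55 -0.0270 ang 7.56 o [ 0.5459 -0.0275] [ 0.498  -0.0339] strip dx -28.7 dy -121.8 dyaw -1.47 err 0.001
side 909 y@.55 -0.0285 ang 7.84 o [ 0.5441 -0.0294] [ 0.4973 -0.0358] strip dx -30.2 dy -123.5 dyaw -1.19 err 0.0012
[ 0.54690322 -0.03012257  0.05436187] [-4.00169224 -1.32929408 10.60404436] 7.3333
```

View pics/scene_b.png

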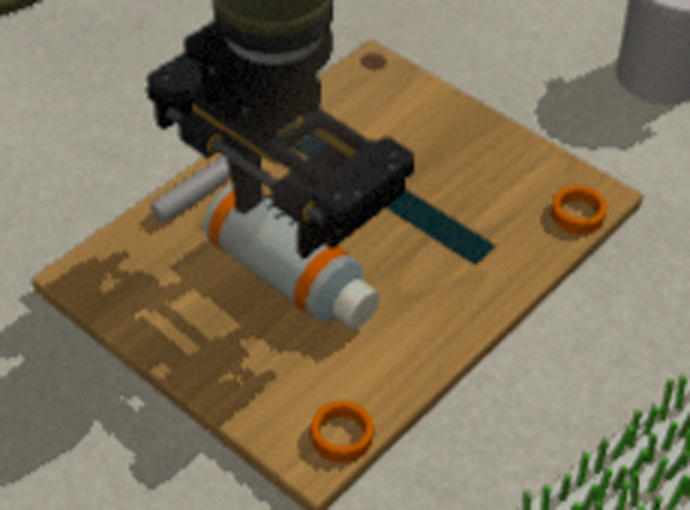

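The tip moved 24 mm and the bottle 12 mm, so it is rolling cleanly. I'll continue and add a small yaw to align the heading.

```bash
python3 -m pendant '[{"rx":0,"ry":0,"rz":-0.2,"tx":3,"ty":0,"tz":0,"jaw":55},{"rx":0,"ry":0,"rz":-0.2,"tx":5,"ty":0,"tz":0,"jaw":55},{"rx":0,"ry":0,"rz":-0.2,"tx":6,"ty":0,"tz":0,"jaw":55},{"rx":0,"ry":0,"rz":-0.2,"tx":6,"ty":0,"tz":0,"jaw":55},{"rx":0,"ry":0,"rz":-0.2,"tx":5,"ty":0,"tz":0,"jaw":55},{"rx":0,"ry":0,"rz":0,"tx":2,"ty":0,"tz":0,"jaw":55},{"rx":0,"ry":0,"rz":0,"tx":1,"ty":0,"tz":0,"jaw":55},{"rx":0,"ry":0,"rz":0,"tx":0,"ty":0,"tz":0,"jaw":55}]'
python3 -m pendant '[{"rx":0,"ry":0,"rz":0,"tx":0,"ty":0,"tz":-6,"jaw":55},{"rx":0,"ry":0,"rz":0,"tx":-8,"ty":0,"tz":-6,"jaw":55},{"rx":0,"ry":0,"rz":0,"tx":-10,"ty":0,"tz":0,"jaw":55},{"rx":0,"ry":0,"rz":0,"tx":-9,"ty":0,"tz":0,"jaw":55}]'
python3 look.py -0.014 c
```

```text
time_s: 8.0
tool_pos: [0.5432, -0.0018, 0.054]
tool_rot: [179.9, -0.0, 98.7]
force: [-1.2, 0.5, 7.2]
grip_width: 0.0548
time_s: 8.33
tool_pos: [0.5474, -0.0304, 0.0655]
tool_rot: [179.9, 0.0, 98.6]
force: [1.0, -1.3, -0.6]
grip_width: 0.055
scene 763 y@.55 -0.0129 ang 8.32 o [ 0.5443 -0.0137] [ 0.4966 -0.0207] strip dx -28.1 dy -108.2 dyaw -0.71 err 0.001
side 886 y@.55 -0.0141 ang 8.43 o [ 0.5423 -0.0153] [ 0.4982 -0.0218] strip dx -28.5 dy -109.5 dyaw -0.60 err 0.0013
[ 0.54693017 -0.03218399  0.0650815 ] [-0.07035521  0.35102415 -0.08482548] 8.4333
```

```bash
python3 -m pendant '[{"rx":0,"ry":0,"rz":0,"tx":4,"ty":0,"tz":8,"jaw":55},{"rx":0,"ry":0,"rz":0,"tx":0,"ty":0,"tz":3,"jaw":55},{"rx":0,"ry":0,"rz":0,"tx":0,"ty":0,"tz":1,"jaw":55},{"rx":0,"ry":0,"rz":0,"tx":0,"ty":0,"tz":0,"jaw":55},{"rx":0,"ry":0,"rz":0,"tx":3,"ty":0,"tz":0,"jaw":55},{"rx":0,"ry":0,"rz":-0.1,"tx":5,"ty":0,"tz":0,"jaw":55},{"rx":0,"ry":0,"rz":-0.1,"tx":6,"ty":0,"tz":0,"jaw":55},{"rx":0,"ry":0,"rz":-0.1,"tx":6,"ty":0,"tz":0,"jaw":55},{"rx":0,"ry":0,"rz":-0.1,"tx":6,"ty":0,"tz":0,"jaw":55},{"rx":0,"ry":0,"rz":-0.1,"tx":6,"ty":0,"tz":0,"jaw":55},{"rx":0,"ry":0,"rz":0,"tx":6,"ty":0,"tz":0,"jaw":55},{"rx":0,"ry":0,"rz":0,"tx":6,"ty":0,"tz":0,"jaw":55},{"rx":0,"ry":0,"rz":0,"tx":5,"ty":0,"tz":0,"jaw":55},{"rx":0,"ry":0,"rz":0,"tx":3.6,"ty":0,"tz":0,"jaw":55},{"rx":0,"ry":0,"rz":0,"tx":2,"ty":0,"tz":0,"jaw":55},{"rx":0,"ry":0,"rz":0,"tx":0,"ty":0,"tz":0,"jaw":55}]'
python3 -m pendant '[{"rx":0,"ry":0,"rz":0,"tx":0,"ty":0,"tz":-6,"jaw":55},{"rx":0,"ry":0,"rz":0,"tx":-8,"ty":0,"tz":-6,"jaw":55},{"rx":0,"ry":0,"rz":0,"tx":-10,"ty":0,"tz":0,"jaw":55},{"rx":0,"ry":0,"rz":0,"tx":-9.5,"ty":0,"tz":0,"jaw":55}]'
python3 look.py 0.0125 d
```

```text
time_s: 9.77
tool_pos: [0.5381, 0.0305, 0.053]
tool_rot: [180.0, -0.0, 99.3]
force: [0.3, 1.8, 4.4]
grip_width: 0.0551
time_s: 10.1
tool_pos: [0.5423, 0.0, 0.0652]
tool_rot: [180.0, 0.0, 99.1]
force: [0.8, -1.0, -0.3]
grip_width: 0.0551
scene 842 y@.55 0.0146 ang 8.50 o [0.5406 0.0132] [0.497  0.0066] strip dx -25.5 dy -81.2 dyaw -0.53 err 0.001
side 850 y@.55 0.0133 ang 8.56 o [0.5391 0.0116] [0.4987 0.0055] strip dx -25.5 dy -82.5 dyaw -0.47 err 0.0012
[ 0.54209071 -0.00174542  0.06494276] [-0.7184183  -0.0453841  -0.53328488] 10.2
```

```bash
python3 -m pendant '[{"rx":0,"ry":0,"rz":0,"tx":0.5,"ty":0,"tz":8,"jaw":55},{"rx":0,"ry":0,"rz":0,"tx":0,"ty":0,"tz":3,"jaw":55},{"rx":0,"ry":0,"rz":0,"tx":0,"ty":0,"tz":1,"jaw":55},{"rx":0,"ry":0,"rz":0,"tx":0,"ty":0,"tz":0,"jaw":55},{"rx":0,"ry":0,"rz":0,"tx":3,"ty":0,"tz":0,"jaw":55},{"rx":0,"ry":0,"rz":-0.1,"tx":5,"ty":0,"tz":0,"jaw":55},{"rx":0,"ry":0,"rz":-0.1,"tx":6,"ty":0,"tz":0,"jaw":55},{"rx":0,"ry":0,"rz":-0.1,"tx":6,"ty":0,"tz":0,"jaw":55},{"rx":0,"ry":0,"rz":-0.1,"tx":6,"ty":0,"tz":0,"jaw":55},{"rx":0,"ry":0,"rz":-0.1,"tx":6,"ty":0,"tz":0,"jaw":55},{"rx":0,"ry":0,"rz":0,"tx":6,"ty":0,"tz":0,"jaw":55},{"rx":0,"ry":0,"rz":0,"tx":6,"ty":0,"tz":0,"jaw":55},{"rx":0,"ry":0,"rz":0,"tx":5,"ty":0,"tz":0,"jaw":55},{"rx":0,"ry":0,"rz":0,"tx":3.6,"ty":0,"tz":0,"jaw":55},{"rx":0,"ry":0,"rz":0,"tx":2,"ty":0,"tz":0,"jaw":55},{"rx":0,"ry":0,"rz":0,"tx":0,"ty":0,"tz":0,"jaw":55}]'
python3 -m pendant '[{"rx":0,"ry":0,"rz":0,"tx":0,"ty":0,"tz":-6,"jaw":55},{"rx":0,"ry":0,"rz":0,"tx":-8,"ty":0,"tz":-6,"jaw":55},{"rx":0,"ry":0,"rz":0,"tx":-10,"ty":0,"tz":0,"jaw":55},{"rx":0,"ry":0,"rz":0,"tx":-9.5,"ty":0,"tz":0,"jaw":55}]'
python3 look.py 0.0405 e
```

```text
time_s: 11.53
tool_pos: [0.5335, 0.0574, 0.053]
tool_rot: [179.9, -0.0, 99.7]
force: [0.7, 1.5, 5.0]
grip_width: 0.0551
time_s: 11.87
tool_pos: [0.5378, 0.0273, 0.0652]
tool_rot: [180.0, 0.0, 99.6]
force: [0.4, -0.9, -0.4]
grip_width: 0.0552
scene 863 y@.55 0.0425 ang 8.90 o [0.5362 0.0404] [0.5358 0.0403] strip dx -3.7 dy -53.8 dyaw -0.13 err 0.0012
side 806 y@.55 0.0411 ang 9.04 o [0.5355 0.0388] [0.5356 0.0388] strip dx -4.3 dy -55.3 dyaw 0.01 err 0.0013
[0.53767976 0.02550559 0.06493231] [-0.66514557 -0.38475422 -0.11788209] 11.9667
```

```bash
python3 -m pendant '[{"rx":0,"ry":0,"rz":0.6,"tx":0.5,"ty":0,"tz":8,"jaw":55},{"rx":0,"ry":0,"rz":0,"tx":0,"ty":0,"tz":3,"jaw":55},{"rx":0,"ry":0,"rz":0,"tx":0,"ty":0,"tz":1,"jaw":55},{"rx":0,"ry":0,"rz":0,"tx":0,"ty":0,"tz":0,"jaw":55},{"rx":0,"ry":0,"rz":0,"tx":3,"ty":0,"tz":0,"jaw":55},{"rx":0,"ry":0,"rz":0,"tx":5,"ty":0,"tz":0,"jaw":55},{"rx":0,"ry":0,"rz":0,"tx":6,"ty":0,"tz":0,"jaw":55},{"rx":0,"ry":0,"rz":0,"tx":6,"ty":0,"tz":0,"jaw":55},{"rx":0,"ry":0,"rz":0,"tx":6,"ty":0,"tz":0,"jaw":55},{"rx":0,"ry":0,"rz":0,"tx":6,"ty":0,"tz":0,"jaw":55},{"rx":0,"ry":0,"rz":0,"tx":6,"ty":0,"tz":0,"jaw":55},{"rx":0,"ry":0,"rz":0,"tx":6,"ty":0,"tz":0,"jaw":55},{"rx":0,"ry":0,"rz":0,"tx":5,"ty":0,"tz":0,"jaw":55},{"rx":0,"ry":0,"rz":0,"tx":3.6,"ty":0,"tz":0,"jaw":55},{"rx":0,"ry":0,"rz":0,"tx":2,"ty":0,"tz":0,"jaw":55},{"rx":0,"ry":0,"rz":0,"tx":0,"ty":0,"tz":0,"jaw":55}]'
python3 -m pendant '[{"rx":0,"ry":0,"rz":0,"tx":0,"ty":0,"tz":-6,"jaw":55},{"rx":0,"ry":0,"rz":0,"tx":-8,"ty":0,"tz":-6,"jaw":55},{"rx":0,"ry":0,"rz":0,"tx":-10,"ty":0,"tz":0,"jaw":55},{"rx":0,"ry":0,"rz":0,"tx":-9.5,"ty":0,"tz":0,"jaw":55}]'
python3 look.py 0.068 f
```

```text
time_s: 13.3
tool_pos: [0.5288, 0.0848, 0.0529]
tool_rot: [-180.0, -0.0, 99.1]
force: [-0.6, 1.2, 5.5]
grip_width: 0.0548
time_s: 13.63
tool_pos: [0.5337, 0.0545, 0.0653]
tool_rot: [180.0, 0.0, 99.0]
force: [-0.6, -0.4, -0.1]
grip_width: 0.0551
scene 886 y@.55 0.0705 ang 9.27 o [0.5318 0.0675] [0.5179 0.0652] strip dx -10.6 dy -26.4 dyaw 0.24 err 0.0015
side 757 y@.55 0.0689 ang 9.49 o [0.53   0.0656] [0.507  0.0617] strip dx -17.3 dy -28.1 dyaw 0.46 err 0.0014
[0.53351127 0.05277139 0.06497771] [-0.47896565 -0.23185022  0.05377111] 13.7333
```

View pics/scene_f.png

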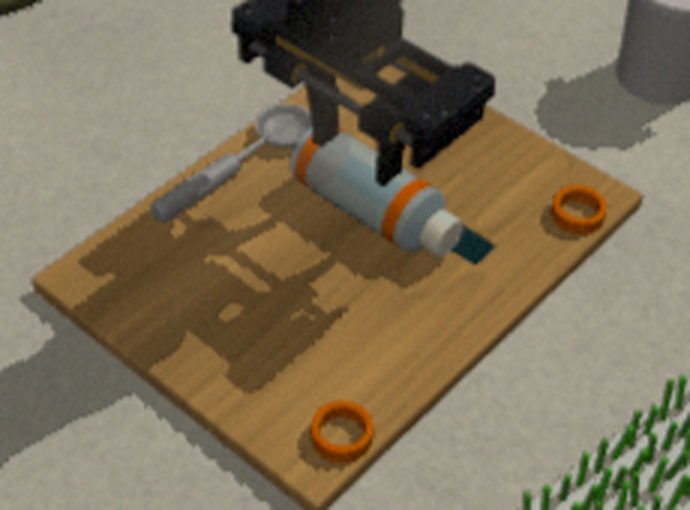

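The bottle is rolling straight, with about 27 mm left. It stays clear of the spoon bowl. Last stroke.

```bash
python3 -m pendant '[{"rx":0,"ry":0,"rz":0,"tx":0.5,"ty":0,"tz":8,"jaw":55},{"rx":0,"ry":0,"rz":0,"tx":0,"ty":0,"tz":3,"jaw":55},{"rx":0,"ry":0,"rz":0,"tx":0,"ty":0,"tz":1,"jaw":55},{"rx":0,"ry":0,"rz":0,"tx":0,"ty":0,"tz":0,"jaw":55},{"rx":0,"ry":0,"rz":0.1,"tx":3,"ty":0,"tz":0,"jaw":55},{"rx":0,"ry":0,"rz":0.1,"tx":5,"ty":0,"tz":0,"jaw":55},{"rx":0,"ry":0,"rz":0.1,"tx":6,"ty":0,"tz":0,"jaw":55},{"rx":0,"ry":0,"rz":0.1,"tx":6,"ty":0,"tz":0,"jaw":55},{"rx":0,"ry":0,"rz":0,"tx":6,"ty":0,"tz":0,"jaw":55},{"rx":0,"ry":0,"rz":0,"tx":6,"ty":0,"tz":0,"jaw":55},{"rx":0,"ry":0,"rz":0,"tx":6,"ty":0,"tz":0,"jaw":55},{"rx":0,"ry":0,"rz":0,"tx":6,"ty":0,"tz":0,"jaw":55},{"rx":0,"ry":0,"rz":0,"tx":5,"ty":0,"tz":0,"jaw":55},{"rx":0,"ry":0,"rz":0,"tx":3,"ty":0,"tz":0,"jaw":55},{"rx":0,"ry":0,"rz":0,"tx":2,"ty":0,"tz":0,"jaw":55},{"rx":0,"ry":0,"rz":0,"tx":0,"ty":0,"tz":0,"jaw":55},{"rx":0,"ry":0,"rz":0,"tx":0,"ty":0,"tz":0,"jaw":55}]'
python3 -m pendant '[{"rx":0,"ry":0,"rz":0,"tx":0,"ty":0,"tz":-6,"jaw":55},{"rx":0,"ry":0,"rz":0,"tx":0,"ty":0,"tz":-15,"jaw":55},{"rx":0,"ry":0,"rz":0,"tx":0,"ty":0,"tz":-25,"jaw":55},{"rx":0,"ry":0,"rz":0,"tx":0,"ty":0,"tz":-25,"jaw":55},{"rx":0,"ry":0,"rz":0,"tx":0,"ty":0,"tz":-25,"jaw":55},{"rx":0,"ry":0,"rz":0,"tx":0,"ty":0,"tz":-25,"jaw":55},{"rx":0,"ry":0,"rz":0,"tx":0,"ty":0,"tz":-25,"jaw":55},{"rx":0,"ry":0,"rz":0,"tx":0,"ty":0,"tz":0,"jaw":55}]'
python3 look.py 0.0955 g
```

```text
time_s: 15.15
tool_pos: [0.5249, 0.1109, 0.053]
tool_rot: [-180.0, -0.0, 98.7]
force: [-1.5, 0.4, 4.5]
grip_width: 0.0547
time_s: 15.82
tool_pos: [0.5279, 0.1103, 0.2037]
tool_rot: [179.6, -0.1, 98.6]
force: [0.3, -0.2, 0.3]
grip_width: 0.0551
scene 918 y@.55 0.0982 ang 9.92 o [0.528  0.0943] [0.5046 0.0902] strip dx -15.0 dy 0.5 dyaw 0.89 err 0.0017
side 737 y@.55 0.0965 ang 9.55 o [0.5265 0.0926] [0.5026 0.0886] strip dx -17.0 dy -0.9 dyaw 0.52 err 0.0016
[0.52542896 0.1099594  0.19947678] [-1.6752369  -0.05021484 -0.02536084] 15.9167
```

View pics/scene_g.png

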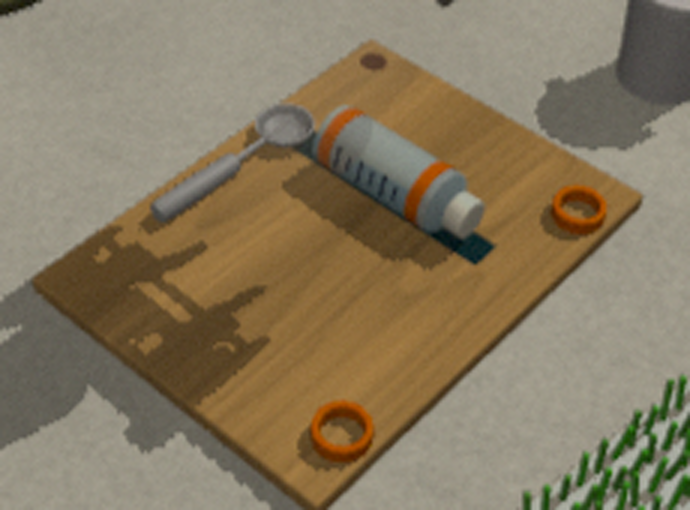

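View pics/side_g.png

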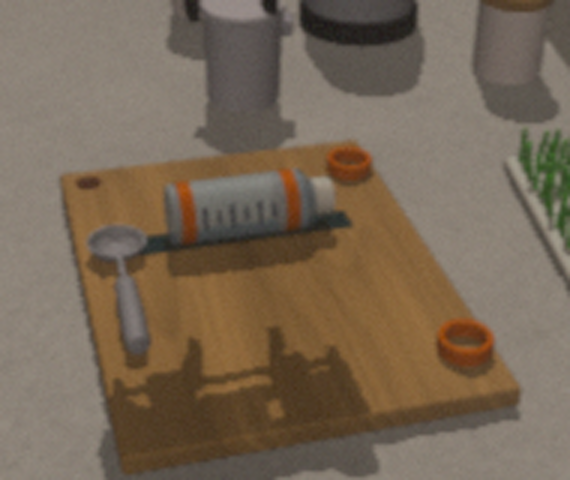

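The bottle lies on the strip: dy ≈ 0 mm, dx ≈ -4 mm, yaw about +0.7°. The rings, spoon and cup have not moved. I'll re-check that it is at rest, then hand in.

```bash
python3 -m pendant '[{"rx":0,"ry":0,"rz":0,"tx":0,"ty":0,"tz":0,"jaw":55},{"rx":0,"ry":0,"rz":0,"tx":0,"ty":0,"tz":0,"jaw":55},{"rx":0,"ry":0,"rz":0,"tx":0,"ty":0,"tz":0,"jaw":55},{"rx":0,"ry":0,"rz":0,"tx":0,"ty":0,"tz":0,"jaw":55},{"rx":0,"ry":0,"rz":0,"tx":0,"ty":0,"tz":0,"jaw":55},{"rx":0,"ry":0,"rz":0,"tx":0,"ty":0,"tz":0,"jaw":55}]'; python3 look.py 0.0955 h; python3 -c "
from cell import env
print(env.sign_off())"
```

```text
time_s: 16.42
tool_pos: [0.5249, 0.11, 0.1986]
tool_rot: [-180.0, 0.0, 98.6]
force: [1.2, -0.2, -0.1]
grip_width: 0.055
scene 910 y@.55 0.0980 ang 10.08 o [0.5277 0.094 ] [0.5042 0.0899] strip dx -15.4 dy 0.3 dyaw 1.05 err 0.0017
side 736 y@.55 0.0965 ang 9.55 o [0.5263 0.0925] [0.5029 0.0885] strip dx -17.0 dy -0.9 dyaw 0.52 err 0.0016
[0.5250236  0.11006065 0.19884428] [-0.64082566  0.05239405 -0.09114698] 16.5167
the job is handed in; nothing more can be done
None
```

I rolled the bottle about 135 mm onto the dark strip and handed the job in at about 16.5 s. It took six short fingertip strokes on the top of the bottle, with a slight yaw to line it up. The highest force I read was about 11 N.

- **Final position:** the bottle is at rest, within about 1 mm across the strip and about 4 mm short of its middle along the length. It is 0.5° to 1.05° out of line (side and scene cameras).
- **Rolling:** the tip moved twice as far as the bottle, and the scale marks turned with it, so it rolled rather than slid.
- **Everything else:** the rings, spoon and cup looked unmoved in the last pictures. The soap and mug were out of those crops, and the arm never went near them.

**Checks that disagreed:**
- **Fingertip height:** both cameras showed the fingertips about 33 mm higher than the state plus `tip_reach` gave. I went by the cameras and contact force.
- **Automatic "dx":** the printed value of -15 to -17 mm is wrong, because the nearby spoon bowl upset the fit at that end of the bottle. The 4 mm figure comes from the cap end.

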